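# Level and lock the control board in its turnover frame

## Robot

A 7-joint arm with a two-finger parallel gripper is mounted at the origin on the work surface. World frame = base frame: x ahead of the robot, y to its left, z up, the work surface at z = 0. Lengths are in m, angles in rad, forces in N, time in s.
With the tool pointing down it reaches from about 0.425 to 0.825 m from the base axis. Payload 3.6 kg.
Tool frame: the origin (TCP) lies on the centre line of the jaws, within the pads' length; the fingertips stand 11 mm ahead of it and the grasp point (between the pads) lies 8 mm behind it; y points along the fingers, x is the direction in which the jaws open and shut, and the axes are right-handed (so a half turn about y gives the same grasp; the last joint's range is limited). The gripper opens to 85 mm and grips with 20 to 120 N. Pads are 22 mm wide; open, the fingers measure 114 mm over their backs; the gripper's body (76 mm by 85 mm) begins 54 mm behind the grasp point. The pads swing forward as they close: fully open they stand 13 mm farther back than shut.
Start: joints at [1.256, 0.615, -0.013, 1.423, 0.008, 1.103, -0.04], TCP at [0.185, -0.623, 0.242] pointing down, gripper open.
Joint ranges: [-3.12, 3.12], [-0.3, 2.06], [-1.34, 1.32], [0.26, 2.42], [-1.36, 4.5], [0.01, 1.98], [-2.84, 2.84]. Speed limits (rad/s): [2.79, 2.79, 3.14, 3.14, 3.14, 3.14, 3.14].

## Interface

Orientations are given as a unit quaternion [w, x, y, z].
In Python, from plant import sensors, imaging, env gives the robot as it stands. The module is installed in compiled form; this text tells all that it offers.
- The arm moves only by the tool drive_tool, never from a script. Its argument "commands" is a list of rows, each a list of 3 entries, a list of its own where there are three numbers: the shift along the tool's x, y, z in m, then the turn, a rotation vector about the tool's x, y, z in degrees, then the closure, from 0 (fully open) to 1 (shut). A call has 1 to 8 rows; each row is the pose to reach, as a shift and turn from the pose commanded when the call began, along the tool's axes at that moment; what a row does not reach only later rows make up. A row lasts 1/8 s, in which the tool goes at most 62.5 mm and 10.7 degrees, less where a joint would pass 70% of its speed; a pose out of reach is approached as far as the arm can. A call with a gripper value outside its range is refused whole. The fingers move at their own pace and stop on an object; "squeeze" is the grip in N (left out, the last holds). Time passes only in rows, so rows that repeat a pose let the fingers close. It gives the time, the measured TCP pose, the force and the opening at its end, in the units of the state.
- sensors.get_state(): the state, without advancing time (a new reading comes with each control period).
- imaging.get_image(name): name is "side" or "top"; returns (picture, depth): 480x640x3 uint8, red, green, blue; 480x640 float32, m along the optical axis (not along the pixel's ray), 0 where there is no reading.
- imaging.camera_params(name): a dict with "fx", "fy", "cx", "cy" (pixels), "D" ([k1, k2, p1, p2, k3] as OpenCV has them; the pictures are not rectified), "cam_to_world" (4x4, takes a point from camera to world coordinates). Camera axes: x right, y down, z forward; pixel columns grow to the right and rows downward; lengths in m; the calibration is good to about 2 mm. A picture is of the moment at which its call begins. camera_params takes no time and is no camera call.
- env.hand_in(): hands the job in, once; it reports no verdict.
Trained networks look in the newest picture that a camera, given by its name, has taken for a name from the list of things; names that differ only in an ending like _2 or _b are one class to them, and where a whole thing is asked for, a point or a joint stands for the part that bears it (a point fixed in the world has none). Each returns a list of dicts, best first, with "p" (0 to 1); they miss things now and then, are a little off and sometimes report something else, mostly with a low value. They report only what shows in the picture. A call takes as long as a camera call.
- imaging.spot_in(name, camera): "rect" ([centre column, centre row, width, height] in pixels, round what is visible of it).
- imaging.outline_of(name, camera): "pixels" (480x640 bool, what is visible of it) and "rect" ([centre column, centre row, width, height] in pixels, round what is visible of it).
The state is a dict: "clock": time; "joint_positions": joint angles; "dq": joint speeds; "tau": joint torques, N m; "tcp_pos": TCP position; "orientation": TCP orientation; "contact_force": force on the tool from outside, world axes, zero at the start; "ft_torque": the same for the moment, N m; "opening": opening from 0.0 (shut) to 1.0 (fully open).
Only numpy, scipy, OpenCV 4.12 (cv2) and the standard library are available. Lean on these libraries where they do the work, as an engineer would, in place of code of your own. Each camera call takes 0.05 s, during which the arm holds its last target.

## Task

The machine's control board stands tipped up in its turnover frame on the shed bench: turn it about its long axis until it lies level on its stops, component side up. Then lock the frame by turning the red knob clockwise (seen from above) as far as it goes, leave the black clamp knob as it is, and let go of everything.

Things in the scene. Friction and masses are not known exactly. Their poses are not given: they have to be found in the camera images.
- board_mid (a point): Middle of the dark green circuit board, 220 x 120 x 10 mm, in a grey turnover frame: on its pivot axis, 100 mm above the table, mid-thickness. y: the level pivot axis, along the long side (within 25 degrees of world y); z: normal of the component side (black, blue, white parts, 10 mm high); x: across the board to the raised long edge, 60 mm away, whose last 28 mm are bare but for chips under 3 mm.
- board (a joint): Angle of the board in rad: 0 level on its fixed stops, component side up; pi/2 on edge, component side towards the robot. Starts at 0.8 to 1.65. Pushing the raised edge on the component side, away from the robot and down, brings it to 0. The pivot is stiff (about 4 N at the edge) and stays where it is left.
- lock_grip (a point): Grip point of the red knob, on its vertical axis, 162 mm above the table. Its grip is an upright bar 14 mm thick, 40 long, 32 high, its top 7 mm above this point; x along the bar, y across it, z up. Under it a steel disc (radius 33 mm) on the frame's flat 70 x 66 mm head plate (top 125 mm up), at either end of the frame, 165 mm from the board's middle.
- lock (a joint): Angle of the red lock knob in rad: it grows clockwise seen from above, 0 is fully loose, the end stop at 1.4 is locked. Starts at 0 to 0.3; turns with about 0.06 N m and stays where it is left.
- clamp (a joint): Angle in rad (0 to 1.4, growing clockwise) of the black clamp knob, shaped like the red one, on the head plate at the frame's other end. Starts at about 0.7 and must stay there.

How it is judged:
By the outcome, as a careful person would: the job done as asked, in the order asked, and still so for the second after the job is handed in, with the robot touching nothing.
It also fails if it takes over 48 s, if anything falls off the work surface, if the arm or the gripper's body presses on something with over 40 N, if the wrist force passes 120 N, or if a joint passes its speed limit or range.

## Working session

There is one attempt and no reset: what is moved stays moved. The work goes in short steps, Python scripts to look and compute and a tool call to move; the robot and the scene stay as the last step left them, time stands still between calls to the robot, and variables do not carry over. Pictures are saved under pics/ and viewed, and the job is handed in when it is done.

Besides the shell and the picture viewer there is one more tool, called after "Emit:" as name(argument=value, ...) on one line, values as JSON. drive_tool: Moves the arm, as the interface text tells. Its arguments: {"type":"object","properties":{"commands":{"type":"array"},"squeeze":{"type":"number"}},"required":["commands"]}

```bash
mkdir -p pics; ls; cat > h.py <<'E'
import numpy as np, cv2
from plant import sensors, imaging, env
from scipy.spatial.transform import Rotation as R
def cam(n):
    p=imaging.camera_params(n); K=np.array([[p['fx'],0,p['cx']],[0,p['fy'],p['cy']],[0,0,1.]]); return K,np.array(p['D'],float),np.array(p['cam_to_world'])
def cloud(n,depth):
    K,D,T=cam(n); v,u=np.mgrid[0:480,0:640]
    q=cv2.undistortPoints(np.stack([u,v],-1).reshape(-1,1,2).astype(np.float64),K,D).reshape(480,640,2)
    P=np.dstack([q[...,0]*depth,q[...,1]*depth,depth])
    W=P@T[:3,:3].T+T[:3,3]; W[depth==0]=np.nan
    return W
def proj(n,pts):
    K,D,T=cam(n); Ti=np.linalg.inv(T)
    return cv2.projectPoints(np.atleast_2d(pts).astype(float),cv2.Rodrigues(Ti[:3,:3])[0],Ti[:3,3],K,D)[0].reshape(-1,2)
def save(f,im): cv2.imwrite('pics/'+f,im[...,::-1])
def st():
    s=sensors.get_state(); q=s['orientation']; r=R.from_quat([q[1],q[2],q[3],q[0]])
    return s,np.array(s['tcp_pos']),r.as_matrix()
E
python3 - <<'E'
from h import *
for n in ['side','top']:
    im,d=imaging.get_image(n); save(n+'1.png',im); np.save(n+'1.npy',cloud(n,d))
    print(n,cam(n)[2].round(3).tolist())
    for t in ['board','lock','clamp','board_mid','lock_grip']:
        r=imaging.spot_in(t,n); print(t,[(np.round(x['rect']).tolist(),round(x['p'],2)) for x in r][:3])
s,p,M=st(); print(s['clock'],p,M.round(3).tolist(),s['opening'],s['contact_force'])
E
```

```text
pics
side [[-0.724, -0.474, 0.501, 0.08], [-0.69, 0.476, -0.545, 0.593], [0.02, -0.74, -0.672, 0.846], [0.0, 0.0, 0.0, 1.0]]
board [([324.0, 283.0, 100.0, 133.0], 0.91)]
lock [([268.0, 318.0, 28.0, 33.0], 0.69)]
clamp [([384.0, 210.0, 19.0, 24.0], 0.79)]
board_mid [([328.0, 282.0, 109.0, 134.0], 0.76)]
lock_grip [([266.0, 319.0, 23.0, 36.0], 0.79)]
top [[-0.018, -0.99, 0.14, 0.449], [-1.0, 0.019, 0.0, 0.057], [-0.003, -0.14, -0.99, 0.871], [0.0, 0.0, 0.0, 1.0]]
board [([318.0, 244.0, 194.0, 80.0], 0.62)]
lock [([196.0, 264.0, 32.0, 32.0], 0.76)]
clamp [([441.0, 227.0, 30.0, 35.0], 0.94)]
board_mid []
lock_grip [([196.0, 263.0, 33.0, 34.0], 0.56)]
0.6 [ 0.18450822 -0.62322602  0.24229   ] [[0.284, -0.0, 0.959], [-0.959, 0.0, 0.284], [-0.0, -1.0, 0.0]] 1.000163970774141 [0.54577118 0.43071235 0.56030685]
```

View pictures.

View pics/side1.png

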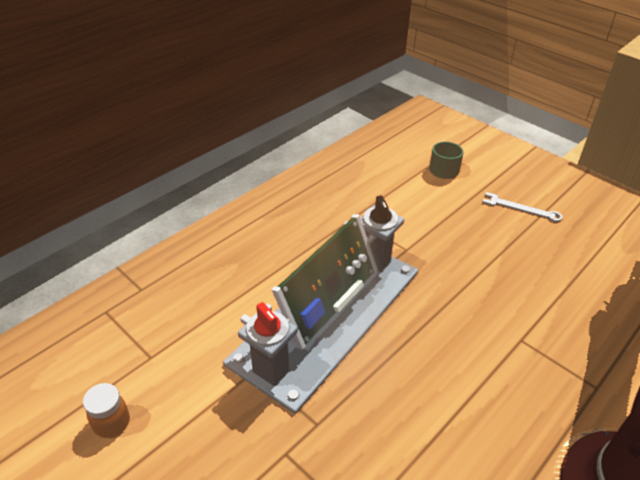

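View pics/top1.png

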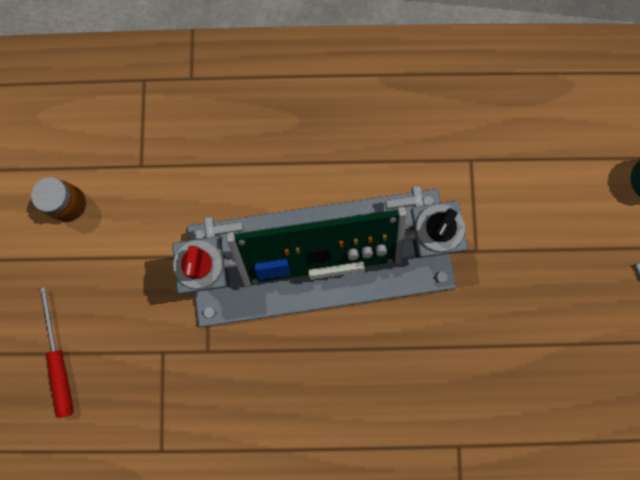

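The side view shows the board tipped up with the red knob at (268,318) and the black one at (384,210). In the top view red is at (196,264), black at (441,227), and the board is between them, its component side facing the robot.

```bash
python3 - <<'E'
from h import *
for n in ['top','side']:
    im,d=imaging.get_image(n); W=cloud(n,d)
    print(n)
    for t in ['lock','clamp','board']:
        r=imaging.outline_of(t,n)
        if not r: print(t,'none'); continue
        m=r[0]['pixels']; P=W[m]; P=P[~np.isnan(P[:,0])]
        print(t,r[0]['p'],m.sum(),'z pct',np.percentile(P[:,2],[1,25,50,75,99]).round(3))
        if t!='board':
            c=P[P[:,2]>0.160] ; cc=c[:,:2].mean(0) if len(c) else None
            if len(c)>5:
                w,v=np.linalg.eigh(np.cov(c[:,:2].T)); print(' top mean',c.mean(0).round(4),len(c),'dir',np.degrees(np.arctan2(v[1,1],v[0,1])).round(1),np.sqrt(w).round(4))
                rect=cv2.minAreaRect(c[:,:2].astype(np.float32)*1000); print(rect)
            b=P[(P[:,2]>0.12)]; print(' all',cv2.minAreaRect(b[:,:2].astype(np.float32)*1000))
        else:
            # plane RANSAC
            rng=np.random.default_rng(0); best=None
            for _ in range(500):
                a=P[rng.choice(len(P),3,False)]; nn=np.cross(a[1]-a[0],a[2]-a[0]); 
                if np.linalg.norm(nn)<1e-6: continue
                nn/=np.linalg.norm(nn); k=abs((P-a[0])@nn)<0.002
                if best is None or k.sum()>best.sum(): best=k
            Q=P[best]; c=Q.mean(0); nn=np.linalg.svd(Q-c,full_matrices=False)[2][2]
            if nn[0]>0: nn=-nn
            print(' plane',c.round(4),nn.round(3),best.mean(),'angle',np.arctan2(-nn[0]/1,nn[2]), 'hyp',np.arctan2(np.hypot(nn[0],nn[1]),nn[2]),'yaw',np.degrees(np.arctan2(nn[1],nn[0])))
            print(' ext',Q.min(0).round(3),Q.max(0).round(3))
E
```

```text
top
lock 0.61 787 z pct [0.136 0.139 0.156 0.168 0.171]
 top mean [0.5339 0.2247 0.168 ] 370 dir 171.3 [0.0042 0.0113]
((534.2506103515625, 225.71044921875), (14.572916030883789, 40.19950866699219), 80.38062286376953)
 all ((535.64599609375, 226.102294921875), (43.048797607421875, 37.88591003417969), 49.635589599609375)
clamp 0.91 804 z pct [0.135 0.139 0.142 0.168 0.171]
 top mean [ 0.5762 -0.0992  0.1683] 341 dir 148.0 [0.0041 0.0112]
((577.0779418945312, -100.11460876464844), (14.049898147583008, 39.53083801269531), 58.54316329956055)
 all ((576.8245849609375, -100.1343002319336), (40.46373748779297, 39.097904205322266), 41.30848693847656)
board none
side
lock 0.7 620 z pct [0.134 0.14  0.151 0.167 0.171]
 top mean [0.5295 0.2282 0.1675] 235 dir 172.5 [0.004  0.0118]
((531.8489379882812, 226.65065002441406), (14.284138679504395, 41.89147186279297), 82.30848693847656)
 all ((530.621337890625, 228.08021545410156), (40.74327850341797, 35.75689697265625), 40.55842971801758)
clamp 0.95 418 z pct [0.131 0.139 0.147 0.165 0.171]
 top mean [ 0.5739 -0.0978  0.1671] 135 dir 150.2 [0.0039 0.012 ]
((575.0846557617188, -99.31962585449219), (13.333579063415527, 41.34791564941406), 57.19615173339844)
 all ((576.544677734375, -99.61274719238281), (46.33887481689453, 39.87274932861328), 11.059313774108887)
board 0.64 6709 z pct [0.048 0.08  0.107 0.135 0.157]
 plane [0.5523 0.0692 0.11  ] [-0.9   -0.119  0.42 ] 0.6797424764186255 angle 1.1344417573421575 hyp 1.1377717932950744 yaw -172.44524297498245
 ext [ 0.509 -0.078  0.045] [0.591 0.184 0.16 ]
```

```bash
cat >> h.py <<'E'
mid=np.array([.555,.063,.1]); U=np.array([np.cos(np.radians(7.5)),np.sin(np.radians(7.5)),0])
def sh(p,yawx=None):
    s,t,M=st(); d=M.T@(np.array(p)-t); out=[(d*1000).round(1).tolist()]
    if yawx is not None:
        a=np.radians(yawx); X=np.array([np.cos(a),np.sin(a),0]); Y=np.array([0,0,-1.]); Mt=np.column_stack([X,Y,np.cross(X,Y)])
        out.append(np.degrees(R.from_matrix(M.T@Mt).as_rotvec()).round(1).tolist())
    return out
E
python3 - <<'E'
from h import *
for p in [(.4,-.45,.242),(.48,-.3,.242),(.48,-.1,.242),tuple(mid-0.06*U+[0,0,.142]),tuple(mid-.04*U+[0,0,.0585])]: print(np.round(p,3),sh(p,-82.5))
E
```

```text
[ 0.4   -0.45   0.242] [[-104.9, 0.3, 255.8], [-0.0, 9.0, -0.0]]
[ 0.48  -0.3    0.242] [[-226.1, 0.3, 375.1], [-0.0, 9.0, -0.0]]
[ 0.48  -0.1    0.242] [[-417.8, 0.3, 431.9], [-0.0, 9.0, -0.0]]
[0.496 0.055 0.242] [[-562.2, 0.3, 490.8], [-0.0, 9.0, -0.0]]
[0.515 0.058 0.158] [[-559.1, 83.8, 510.5], [-0.0, 9.0, -0.0]]
```

Emit:
drive_tool(commands=[[[-0.02, 0, 0.05], [0, 3, 0], 0.5], [[-0.04, 0, 0.1], [0, 9, 0], 1], [[-0.065, 0, 0.16], [0, 9, 0], 1], [[-0.09, 0, 0.215], [0, 9, 0], 1], [[-0.12, 0, 0.265], [0, 9, 0], 1], [[-0.155, 0, 0.31], [0, 9, 0], 1], [[-0.19, 0, 0.345], [0, 9, 0], 1], [[-0.226, 0, 0.375], [0, 9, 0], 1]])

```text
clock: 2.0
tcp_pos: [0.4812, -0.2982, 0.2425]
orientation: [0.532, -0.532, 0.466, -0.466]
contact_force: [1.0, 0.2, -0.6]
opening: -0.002
```

```bash
python3 - <<'E'
from h import *
s,p,M=st(); print(s['clock'],p,M.round(3).tolist(),s['opening'],np.round(s['joint_positions'],2))
for p in [(.48,-.1,.242),tuple(mid-0.06*U+[0,0,.142]),tuple(mid-.045*U+[0,0,.0585])]: print(np.round(p,3),sh(p,-82.5))
E
```

```text
2.0 [ 0.48118469 -0.29822872  0.24245874] [[0.132, 0.001, 0.991], [-0.991, -0.0, 0.132], [0.0, -1.0, 0.001]] -0.0020051144149460898 [ 0.52  0.48  0.    1.67 -0.    0.98 -0.92]
[ 0.48  -0.1    0.242] [[-196.7, 0.5, 24.9], [-0.0, 0.1, 0.0]]
[0.496 0.055 0.242] [[-348.4, 0.5, 60.7], [-0.0, 0.1, 0.0]]
[0.51  0.057 0.158] [[-348.4, 84.0, 75.6], [-0.0, 0.1, 0.0]]
```

Emit:
drive_tool(commands=[[[-0.06, 0, 0.01], [0, 0, 0], 1], [[-0.12, 0, 0.018], [0, 0, 0], 1], [[-0.18, 0, 0.025], [0, 0, 0], 1], [[-0.24, 0, 0.04], [0, 0, 0], 1], [[-0.3, 0, 0.05], [0, 0, 0], 1], [[-0.348, 0, 0.06], [0, 0, 0], 1], [[-0.348, 0.05, 0.065], [0, 0, 0], 1], [[-0.348, 0.084, 0.07], [0, 0, 0], 1]])

```text
clock: 3.0
tcp_pos: [0.5038, 0.0551, 0.1572]
orientation: [0.532, -0.532, 0.466, -0.466]
contact_force: [0.7, -1.2, 0.3]
opening: -0.002
```

```bash
python3 - <<'E'
from h import *
im,d=imaging.get_image('side'); save('side2.png',im)
s,p,M=st(); print(s['clock'],p,M.round(3).tolist(),s['opening'],s['contact_force'])
u=(p-mid)@U; print('u',u)
for th in [1.137,1.0,.8,.6,.4,.2,0,-.05]:
    r=.05+.005*(1-max(th,0)/1.137); h=.006
    tu=r*np.cos(th)-h*np.sin(th)-.011; tz=.1+r*np.sin(th)+h*np.cos(th)+.011
    print(th,'z',round(tu-u,4),'y',round(p[2]-tz,4))
E
```

```text
3.05 [0.50180757 0.05434201 0.15339532] [[0.132, -0.007, 0.991], [-0.991, -0.001, 0.132], [-0.0, -1.0, -0.008]] -0.0010768152943614582 [ 0.24752229  0.19154392 -1.93383122]
u -0.05386745402114428
1.137 z 0.0584 y -0.0055
1.0 z 0.0652 y -0.0034
0.8 z 0.0744 y 0.0013
0.6 z 0.0827 y 0.0079
0.4 z 0.0896 y 0.0161
0.2 z 0.0947 y 0.0258
0 z 0.0979 y 0.0364
-0.05 z 0.0981 y 0.0392
```

View pics/side2.png

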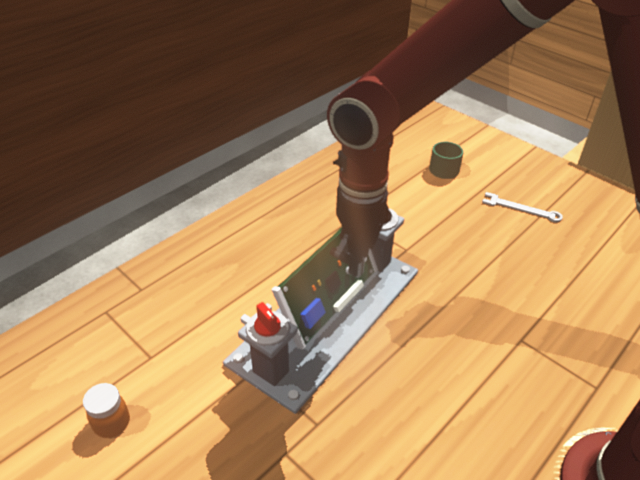

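Emit:
drive_tool(commands=[[[0, 0, 0.02], [0, 0, 0], 1], [[0, 0, 0.04], [0, 0, 0], 1], [[0, 0, 0.055], [0, 0, 0], 1], [[0, 0.001, 0.062], [0, 0, 0], 1], [[0, 0.004, 0.067], [0, 0, 0], 1], [[0, 0.0065, 0.071], [0, 0, 0], 1], [[0, 0.0095, 0.075], [0, 0, 0], 1], [[0, 0.013, 0.079], [0, 0, 0], 1]])

```text
clock: 4.05
tcp_pos: [0.5826, 0.0643, 0.1468]
orientation: [0.532, -0.531, 0.466, -0.467]
contact_force: [-2.1, -0.3, 5.6]
opening: -0.003
```

```bash
python3 - <<'E'
from h import *
im,d=imaging.get_image('side'); save('side3.png',im)
s,p,M=st(); print(s['clock'],p,s['contact_force'])
E
```

```text
4.1 [0.58308551 0.06437114 0.14630531] [0.18425486 0.21576147 4.03786895]
```

View pics/side3.png

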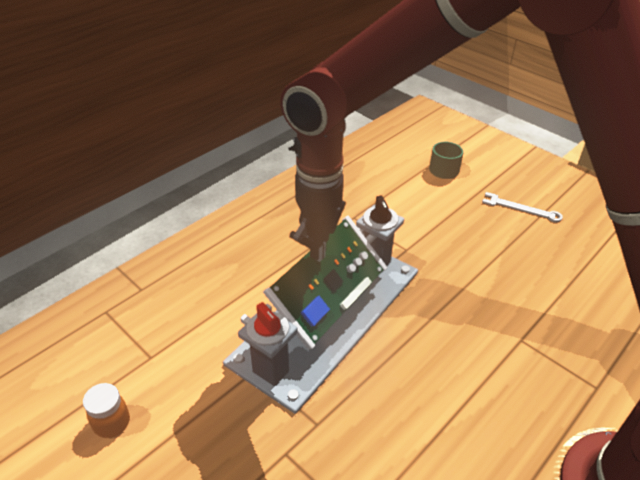

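The board follows the fingertip and leans back to about 35°, with the finger on its upper edge near (318,250). I'll continue the arc.

Emit:
drive_tool(commands=[[[0, 0.004, 0.004], [0, 0, 0], 1], [[0, 0.008, 0.007], [0, 0, 0], 1], [[0, 0.013, 0.0095], [0, 0, 0], 1], [[0, 0.018, 0.012], [0, 0, 0], 1], [[0, 0.023, 0.014], [0, 0, 0], 1], [[0, 0.028, 0.0155], [0, 0, 0], 1], [[0, 0.03, 0.0155], [0, 0, 0], 1], [[0, 0.031, 0.0155], [0, 0, 0], 1]])

```text
clock: 5.1
tcp_pos: [0.5977, 0.0663, 0.1161]
orientation: [0.532, -0.531, 0.466, -0.466]
contact_force: [-5.0, -1.1, 15.6]
opening: 0.001
```

```bash
cat >> h.py <<'E'
def plane(W,m):
    P=W[m]; P=P[~np.isnan(P[:,0])]
    rng=np.random.default_rng(0); best=None
    for _ in range(600):
        a=P[rng.choice(len(P),3,False)]; nn=np.cross(a[1]-a[0],a[2]-a[0]); l=np.linalg.norm(nn)
        if l<1e-6: continue
        k=abs((P-a[0])@(nn/l))<0.002
        if best is None or k.sum()>best.sum(): best=k
    Q=P[best]; c=Q.mean(0); nn=np.linalg.svd(Q-c,full_matrices=False)[2][2]
    if nn[2]<0: nn=-nn
    return c,nn,best.mean(),np.arctan2(-nn@U,nn[2])
E
python3 - <<'E'
from h import *
im,d=imaging.get_image('side'); save('side4.png',im)
s,p,M=st(); print(s['clock'],p,s['contact_force'])
r=imaging.outline_of('board','side')
if r: print(r[0]['p'],plane(cloud('side',d),r[0]['pixels']))
E
```

```text
5.15 [0.59767629 0.06631621 0.11608936] [-3.26097813 -0.81231319 12.5224667 ]
0.87 (array([0.55219366, 0.06988934, 0.10511687]), array([-1.96813161e-03,  7.75390520e-04,  9.99997763e-01]), np.float64(0.6531569965870307), np.float64(0.0018500872250040204))
```

View pics/side4.png

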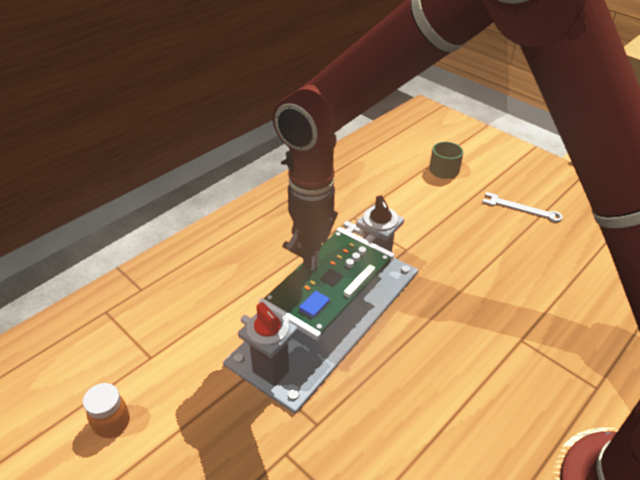

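Emit:
drive_tool(commands=[[[0, -0.02, 0], [0, 0, 0], 1], [[0, -0.06, 0], [0, -5, 0], 1], [[0, -0.11, 0], [0, -15, 0], 1], [[0, -0.13, 0], [0, -25, 0], 1], [[-0.02, -0.13, 0], [0, -35, 0], 0.8], [[-0.04, -0.13, -0.01], [0, -45, 0], 0.5], [[-0.06, -0.13, -0.015], [0, -55, 0], 0.3], [[-0.08, -0.13, -0.02], [0, -65, 0], 0.2]])

```text
clock: 6.2
tcp_pos: [0.5669, 0.1436, 0.2436]
orientation: [-0.699, 0.699, -0.106, 0.105]
contact_force: [0.1, 0.1, 0.3]
opening: 0.796
```

```bash
python3 - <<'E'
from h import *
im,d=imaging.get_image('side')
s,p,M=st(); print(s['clock'],p,s['opening'],s['contact_force'],np.round(s['joint_positions'],2))
r=imaging.outline_of('board','side')
if r: print(r[0]['p'],plane(cloud('side',d),r[0]['pixels']))
print(sh((.533,.226,.245),81.5))
E
```

```text
6.25 [0.56533201 0.14750538 0.24379983] 0.8018616046065572 [-0.39414234  2.66648662 -0.24943925] [-0.05  0.54 -0.39  1.61  0.22  1.04 -0.79]
0.73 (array([0.55458973, 0.06872   , 0.10499741]), array([0.00119412, 0.00102954, 0.99999876]), np.float64(0.6511984392419174), np.float64(-0.0013182896170355477))
[[-55.2, -0.9, 66.5], [-0.2, -98.7, 0.0]]
```

Emit:
drive_tool(commands=[[[-0.01, 0, 0.01], [0, -10.5, 0], 0.2], [[-0.02, 0, 0.02], [0, -21, 0], 0.2], [[-0.03, 0, 0.03], [0, -31.5, 0], 0.2], [[-0.04, 0, 0.045], [0, -42, 0], 0.2], [[-0.05, 0, 0.06], [0, -52.5, 0], 0.2], [[-0.058, 0, 0.069], [0, -63, 0], 0.2], [[-0.058, 0, 0.069], [0, -73.5, 0], 0.2], [[-0.058, 0, 0.069], [0, -84, 0], 0.2]])

```text
clock: 7.3
tcp_pos: [0.5334, 0.2252, 0.2436]
orientation: [-0.591, 0.591, 0.388, -0.388]
contact_force: [0.3, -0.2, -0.3]
opening: 0.796
```

Emit:
drive_tool(commands=[[[0, 0, 0], [0, -8, 0], 0.2], [[0, 0, 0], [0, -15, 0], 0.2], [[0, 0, 0], [0, -15, 0], 0.2], [[0, 0, 0], [0, -15, 0], 0.2]])

```text
clock: 7.8
tcp_pos: [0.5331, 0.2257, 0.244]
orientation: [-0.537, 0.537, 0.46, -0.461]
contact_force: [-0.5, -0.3, -0.5]
opening: 0.798
```

```bash
python3 - <<'E'
from h import *
s,p,M=st(); print(s['clock'],p,M.round(3).tolist(),s['opening'],s['contact_force'],np.round(s['joint_positions'],2))
print(sh((.533,.226,.165),81.5))
im,d=imaging.get_image('side'); save('side5.png',im)
im,d=imaging.get_image('top'); save('top5.png',im)
E
```

```text
7.8 [0.5331396  0.22566889 0.24400392] [[0.152, -0.0, -0.988], [0.988, -0.001, 0.152], [-0.001, -1.0, 0.0]] 0.7975558871688279 [-0.53070898 -0.33575191 -0.45772485] [ 0.07  0.63 -0.85  1.62  0.51  1.13  0.51]
[[0.4, 79.0, 0.2], [-0.0, -0.2, -0.0]]
```

View pics/side5.png

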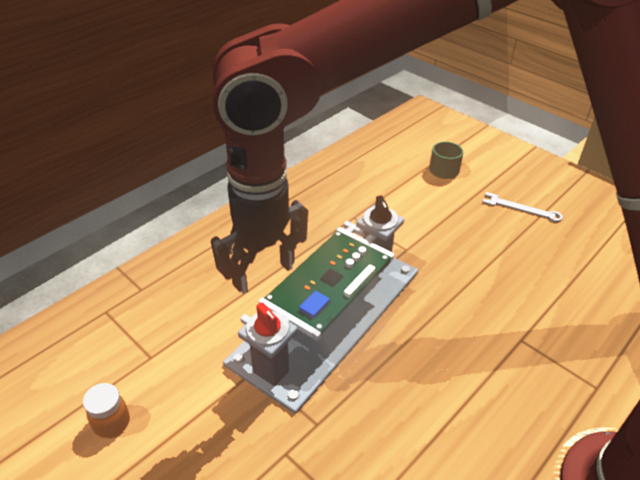

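View pics/top5.png

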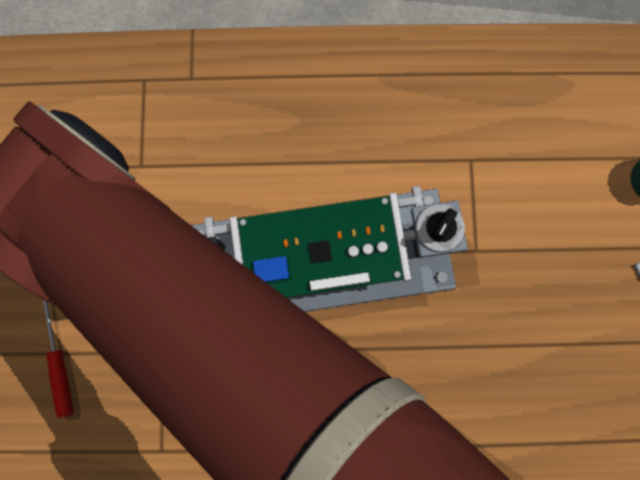

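The jaws stand above the red knob. The board is level, and the clamp looks unchanged at (441,227). Next I descend and grip.

Emit:
drive_tool(commands=[[[0, 0.025, 0], [0, 0, 0], 0.55], [[0, 0.05, 0], [0, 0, 0], 0.55], [[0, 0.07, 0], [0, 0, 0], 0.55], [[0, 0.08, 0], [0, 0, 0], 0.55], [[0, 0.087, 0], [0, 0, 0], 0.55], [[0, 0.087, 0], [0, 0, 0], 0.55]])

```text
clock: 8.65
tcp_pos: [0.5329, 0.2264, 0.1574]
orientation: [-0.536, 0.536, 0.461, -0.461]
contact_force: [0.1, -0.3, 0.3]
opening: 0.449
```

```bash
python3 - <<'E'
from h import *
s,p,M=st(); print(s['clock'],p,s['opening'],s['contact_force'],np.round(s['joint_positions'],2))
im,d=imaging.get_image('side'); save('side6.png',im[180:420,150:470].repeat(2,0).repeat(2,1))
E
```

```text
8.65 [0.53287593 0.2264301  0.15738655] 0.4494091724773193 [ 0.0844052  -0.33825547  0.29840572] [ 0.03  0.72 -0.78  1.72  0.6   0.96  0.43]
```

View pics/side6.png

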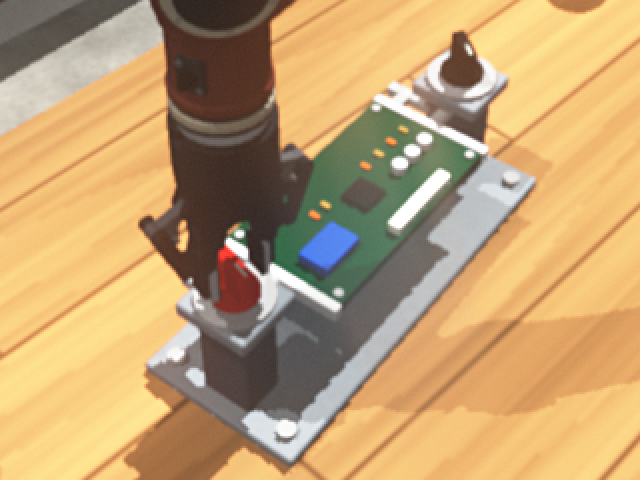

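The jaws straddle the red bar, visible at about (237,280) in the crop. Closing.

Emit:
drive_tool(commands=[[[0, 0, 0], [0, 0, 0], 1], [[0, 0, 0], [0, 0, 0], 1], [[0, 0, 0], [0, 0, 0], 1], [[0, 0, 0], [0, 0, 0], 1], [[0, 0, 0], [0, 0, 0], 1]], squeeze=40)

```text
clock: 9.32
tcp_pos: [0.5331, 0.2259, 0.1582]
orientation: [-0.535, 0.536, 0.461, -0.461]
contact_force: [-1.8, -2.3, 5.2]
opening: 0.154
```

```bash
python3 - <<'E'
from h import *
s,p,M=st(); print(s['clock'],p,s['opening']*85,s['contact_force'],s['ft_torque'])
E
```

```text
9.325 [0.53305448 0.22585386 0.15817474] 13.12761600445587 [-1.80819527 -2.32637621  5.17192409] [-0.5301823   0.28827585  0.00643841]
```

Emit:
drive_tool(commands=[[[0, 0, 0], [0, 6, 0], 1], [[0, 0, 0], [0, 13, 0], 1], [[0, 0, 0], [0, 20, 0], 1], [[0, 0, 0], [0, 27, 0], 1], [[0, 0, 0], [0, 34, 0], 1], [[0, 0, 0], [0, 41, 0], 1], [[0, 0, 0], [0, 48, 0], 1], [[0, 0, 0], [0, 55, 0], 1]])

```text
clock: 10.32
tcp_pos: [0.534, 0.2271, 0.1582]
orientation: [0.689, -0.688, -0.162, 0.16]
contact_force: [0.8, -0.5, 1.9]
opening: 0.156
```

```bash
python3 - <<'E'
from h import *
s,p,M=st(); print(s['clock'],p,s['opening']*85,s['contact_force'],s['ft_torque'],np.degrees(np.arctan2(M[1,0],M[0,0])),np.round(s['joint_positions'],2))
E
```

```text
10.325 [0.53400128 0.22707579 0.15818772] 13.298968045791916 [ 0.79380034 -0.49865386  1.94638641] [-0.05846633 -0.22164603  0.08108061] 26.2927716359027 [-0.12  0.65 -0.52  1.73  0.41  0.87 -0.36]
```

Emit:
drive_tool(commands=[[[0, 0, 0], [0, 4, 0], 1], [[0, 0, 0], [0, 8, 0], 1], [[0, 0, 0], [0, 12, 0], 1], [[0, 0, 0], [0, 12, 0], 1]])

```text
clock: 10.82
tcp_pos: [0.5342, 0.2272, 0.1582]
orientation: [0.701, -0.701, -0.093, 0.09]
contact_force: [2.0, -0.6, 3.1]
opening: 0.155
```

```bash
python3 - <<'E'
from h import *
s,p,M=st(); print(s['clock'],p,s['opening']*85,s['contact_force'],s['ft_torque'],np.degrees(np.arctan2(M[1,0],M[0,0])),np.round(s['joint_positions'],2))
E
```

```text
10.825 [0.53424406 0.22722304 0.15823289] 13.171557418946888 [ 1.98616902 -0.63754066  3.0880299 ] [-0.18733905 -0.51994391  1.30319329] 14.87413065495722 [-0.15  0.64 -0.47  1.73  0.36  0.86 -0.52]
```

Emit:
drive_tool(commands=[[[0, 0, 0], [0, 2, 0], 1], [[0, 0, 0], [0, 4, 0], 1], [[0, 0, 0], [0, 4, 0], 1], [[0, 0, 0], [0, 4, 0], 1]])

```text
clock: 11.32
tcp_pos: [0.534, 0.2278, 0.1583]
orientation: [0.705, -0.703, -0.068, 0.065]
contact_force: [3.1, 1.1, 5.0]
opening: 0.153
```

```bash
python3 - <<'E'
from h import *
s,p,M=st(); print(s['clock'],p,s['opening']*85,s['contact_force'],s['ft_torque'],np.degrees(np.arctan2(M[1,0],M[0,0])),np.round(s['joint_positions'],2))
im,d=imaging.get_image('side'); save('side7.png',im)
E
```

```text
11.325 [0.53404541 0.22780835 0.15834183] 13.017340009026558 [3.146582   1.07789115 4.9746353 ] [ 0.20597118 -0.71954717  1.83685382] 10.714063413841167 [-0.16  0.63 -0.45  1.73  0.35  0.86 -0.58]
```

View pics/side7.png

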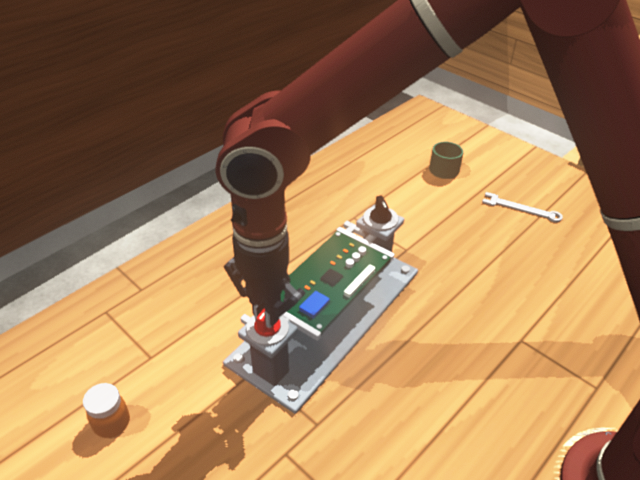

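Emit:
drive_tool(commands=[[[0, 0, 0], [0, 0, 0], 0.6], [[0, 0, 0], [0, 0, 0], 0.55], [[0, 0, 0], [0, 0, 0], 0.55], [[0, -0.02, 0], [0, 0, 0], 0.55], [[0, -0.05, 0], [0, 0, 0], 0.55], [[0, -0.09, 0], [0, 0, 0], 0.55], [[0, -0.13, 0], [0, 0, 0], 0.55], [[0, -0.15, 0], [0, 0, 0], 0.55]])

```text
clock: 12.38
tcp_pos: [0.5329, 0.2266, 0.3095]
orientation: [0.705, -0.704, -0.065, 0.063]
contact_force: [-0.3, -0.1, -0.1]
opening: 0.45
```

```bash
python3 - <<'E'
from h import *
s,p,M=st(); print(s['clock'],p,s['opening'],s['contact_force'],np.round(s['joint_positions'],2))
print(sh((.48,-.15,.3)), sh((.45,.40,.3)))
E
```

```text
12.375 [0.53293417 0.22663574 0.30949773] 0.4496074404448949 [-0.30091838 -0.08007665 -0.08920786] [-0.12  0.48 -0.51  1.52  0.24  1.19 -0.49]
[[-120.0, 8.8, -360.9]] [[-50.3, 9.6, 185.5]]
```

Emit:
drive_tool(commands=[[[-0.01, 0, 0.05], [0, 0, 0], 0.55], [[-0.02, 0, 0.1], [0, 0, 0], 0.55], [[-0.03, 0, 0.15], [0, 0, 0], 0.55], [[-0.05, 0, 0.2], [0, 0, 0], 0.55], [[-0.06, 0, 0.24], [0, 0, 0], 0.55], [[-0.06, 0, 0.24], [0, 0, 0], 0.55], [[-0.06, 0, 0.24], [0, 0, 0], 0.55]])

```text
clock: 13.25
tcp_pos: [0.4307, 0.4502, 0.3067]
orientation: [-0.703, 0.705, 0.064, -0.064]
contact_force: [-0.0, -0.7, -0.7]
opening: 0.449
```

```bash
python3 - <<'E'
from h import *
for n in ['top','side']:
    im,d=imaging.get_image(n); save(n+'8.png',im); W=cloud(n,d)
    for t in ['lock','clamp','board']:
        r=imaging.outline_of(t,n)
        if not r: print(t,'none'); continue
        m=r[0]['pixels']
        if t=='board': print('board',plane(W,m)); continue
        P=W[m]; P=P[P[:,2]>0.160]
        if len(P)<10: print(t,'few'); continue
        w,v=np.linalg.eigh(np.cov(P[:,:2].T)); print(n,t,P.mean(0).round(4),len(P),np.degrees(np.arctan2(v[1,1],v[0,1])).round(1),cv2.minAreaRect(P[:,:2].astype(np.float32)*1000))
print(st()[0]['clock'])
E
```

```text
top lock [0.5339 0.2241 0.168 ] 354 108.7 ((534.4788208007812, 224.90609741210938), (14.692475318908691, 39.004940032958984), 17.856544494628906)
top clamp [ 0.5769 -0.0996  0.1682] 350 148.2 ((577.6250610351562, -100.58419036865234), (14.096907615661621, 40.46842956542969), 58.18853759765625)
board (array([0.55874038, 0.06180629, 0.10517229]), array([-2.48979572e-03,  9.54092732e-06,  9.99996900e-01]), np.float64(0.7128752501667779), np.float64(0.00246725247212601))
side lock [0.5298 0.2283 0.1675] 242 105.0 ((531.1870727539062, 226.29885864257812), (14.475214958190918, 42.08251953125), 17.090740203857422)
side clamp [ 0.5728 -0.0971  0.167 ] 130 150.7 ((574.8310546875, -98.94090270996094), (13.19747543334961, 40.60287857055664), 61.194210052490234)
board (array([0.55428963, 0.06956769, 0.10512486]), array([ 3.18405009e-03, -5.30418986e-04,  9.99994790e-01]), np.float64(0.6642938496583144), np.float64(-0.0030875828056849686))
13.65
```

View pics/top8.png

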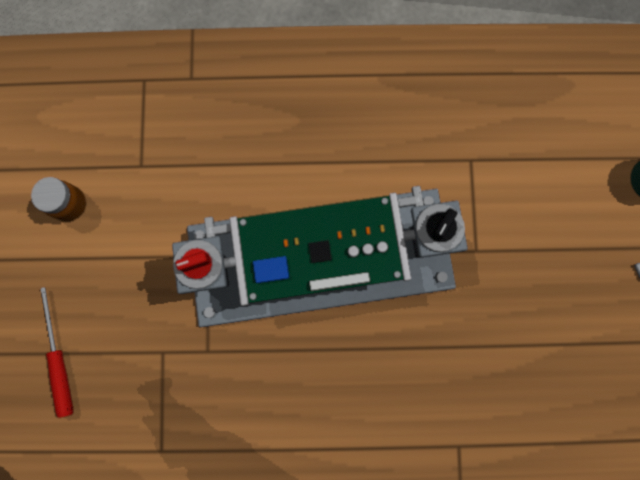

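The top view shows the board flat, the red bar turned at (196,264) and the black bar unchanged at (441,227), with the robot clear of everything. If both knobs share a zero direction, the clamp's reading puts the lock's end stop at about 107°. The red bar measures 105 to 109°.

```bash
python3 -c "
from plant import env; print(env.hand_in())"
```

```text
the job is handed in; nothing more can be done
None
```

The job is done and handed in at about 13.7 s: the board lies level, the red knob is turned to its stop, and the black clamp knob was never touched.

- **Board:** I pushed its raised edge back and down with the closed fingertips until it rested on its stops. The last look gave a tilt of +0.002 rad in one camera and −0.003 rad in the other, with the component face 105 mm up, as it should be for a level board.
- **Lock:** I gripped the red knob and turned it clockwise about 65°, until the torque rose to 1.3–1.8 N m against the stop. After release the bar stands at about 107°, where I expect the end stop. The cameras read 108.7° and 105.0°, so this is only good to a few degrees.
- **Grip slip:** The last few degrees of turn against the stop appear to have slipped in the grip.
- **Clamp:** It read 148.0° before and 148.2° after in the top camera, and 150.2° and 150.7° in the side camera.
- **Robot:** It let go and stands clear of everything. The highest external force I read was about 16 N, pressing the board onto its stops.

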